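Turn the parts carousel until the pipe tee faces front

TASK

Turn the round parts carousel by pushing the posts on its rim sideways with your fingertips until the pipe tee lying on it faces front, its middle in line with the pointed nose of the base, and leave it at rest with all five parts still lying on it. Never take a post between the fingers, and do not touch the parts, the hub or the divider walls. Leave the things on the bench where they are.

Things in the scene. Friction and masses are not known exactly. Their poses are not given: they have to be found in the camera images.
- base: Fixed dark steel foot of the carousel. Origin: on the turning axis, at bench height. Its front is its -x direction: there a stand carries a flat pointed nose (square plate on its corner) just outside the disc, tip 209 mm from the axis, top 60 mm above the bench. 'Faces front': on the line from the axis to that tip. The base's yaw varies.
- carousel: Pale-topped grey turntable, radius 155 mm, top 60 mm above the bench, turning both ways without stops about its vertical axis (origin on it, at the disc's underside, 14 mm below its top); yaw = turn angle. The bearing drags (1.5 N at the rim, 3 N when quick): it stays where left. Six steel posts, 14 mm diameter, 45 mm tall, stand 143 mm from the axis, 60 degrees apart; pushing one along the rim turns it.
- dividers: Hub (28 mm radius, 40 mm tall, with a 10 mm radius, 12 mm tall stud on top) and six thin radial divider walls, 28 mm tall, reaching out to 105 mm from the axis, at the same angles as the posts; they turn with the carousel and make six compartments. Not to be touched. Origin: on the axis, at the top of the disc.
- tee_center (a point): Pipe tee: plain dark steel T-shaped fitting lying flat and loose in one of the compartments, about 80 mm from the axis, any way round; straight run 54 mm long, branch 30 mm long, collars 28 mm diameter. The point is where run and branch cross, 14 mm above the disc. This is the part to bring to the front; which way the tee itself is turned does not matter.
- nut_center (a point): Large dark steel hexagon nut, 46 mm across flats, 22 mm tall, loose in a compartment. Point at its centre, half-way up.
- bushing_center (a point): Dark steel bushing (plain round tube), 42 mm diameter, 40 mm tall, loose, standing in a compartment. Point at its centre, half-way up.
- flange_center (a point): Dark steel flange, 62 mm diameter foot with a 32 mm diameter hub, 34 mm tall, loose in a compartment. Point on its axis, half-way up.
- block_center (a point): Dark steel bearing block, foot 54 x 26 mm, 40 mm tall, loose in a compartment. Point at its centre, half-way up.
- wrench: Wrench lying on the bench beside the carousel; bystander. Origin under its middle.
- hammer: Hammer lying on the bench beside the carousel; bystander. Origin under its middle.
- jar: Closed jar, 64 mm diameter, 80 mm tall, standing on the bench; bystander. Origin at the centre of its underside.
- post0 (a point): Centre of the top of the rim post at 30 degrees from the carousel's own +x, 105 mm above the bench.
- post1 (a point): Centre of the top of the rim post at 90 degrees from the carousel's own +x, 105 mm above the bench.
- post2 (a point): Centre of the top of the rim post at 150 degrees from the carousel's own +x, 105 mm above the bench.
- post3 (a point): Centre of the top of the rim post at 210 degrees from the carousel's own +x, 105 mm above the bench.
- post4 (a point): Centre of the top of the rim post at 270 degrees from the carousel's own +x, 105 mm above the bench.
- post5 (a point): Centre of the top of the rim post at 330 degrees from the carousel's own +x, 105 mm above the bench.

How it is judged:
On the way, in this order (a step that is already met when the one before it is completed fails the run):
1. the fingers push on the turntable (contact force between the fingers and carousel above 0.2 N).
2. the pipe tee is in line with the nose at the front (y of tee_center in the frame of base between -0.013 and 0.013 m and x of tee_center in the frame of base below -0.04 m), for 0.2 s.
At the end, for the whole second after the job is handed in: The pipe tee's middle is within 13 mm of the line from the carousel's axis to the nose of the base, on the nose's side and more than 40 mm from the axis; the carousel is at rest (under 0.05 rad/s); tee, nut, bushing, flange and block all lie on the turntable, their middles within 125 mm of its axis (all of step 2 and angular speed of carousel below 0.05 rad/s and horizontal distance between each of tee_center, nut_center, bushing_center, flange_center, block_center and base below 0.125 m and height (world z) of tee_center between 0.062 and 0.1 m and height (world z) of nut_center between 0.062 and 0.1 m and height (world z) of bushing_center between 0.062 and 0.1 m and height (world z) of flange_center between 0.062 and 0.1 m and height (world z) of block_center between 0.062 and 0.1 m); the robot touches nothing.
It fails at once if the robot touches a part on the turntable (contact force between any of the fingers, the arm and tee above 1 N or contact force between any of the fingers, the arm and nut above 1 N or contact force between any of the fingers, the arm and bushing above 1 N or contact force between any of the fingers, the arm and flange above 1 N or contact force between any of the fingers, the arm and block above 1 N).
It fails at once if the robot touches the hub or a divider wall (contact force between any of the fingers, the arm and dividers above 1 N).
It fails at once if a part is lifted off the turntable (height (world z) of any of tee_center, nut_center, bushing_center, flange_center, block_center above 0.105 m).
It fails at once if a post is taken between the fingers ((horizontal distance between the grasp point and post0 below 0.008 m and height (world z) of the grasp point below 0.12 m) or (horizontal distance between the grasp point and post1 below 0.008 m and height (world z) of the grasp point below 0.12 m) or (horizontal distance between the grasp point and post2 below 0.008 m and height (world z) of the grasp point below 0.12 m) or (horizontal distance between the grasp point and post3 below 0.008 m and height (world z) of the grasp point below 0.12 m) or (horizontal distance between the grasp point and post4 below 0.008 m and height (world z) of the grasp point below 0.12 m) or (horizontal distance between the grasp point and post5 below 0.008 m and height (world z) of the grasp point below 0.12 m)).
It fails at once if the wrench, hammer or jar on the bench is moved by more than 20 mm (distance of any of wrench, hammer, jar from where it was at the start of the episode above 0.02 m).
It also fails if it takes over 45 s, if anything falls off the work surface, if the arm or the gripper's body presses on something with over 40 N, if the wrist force passes 120 N, or if a joint passes its speed limit or range.

ROBOT

A 6-joint arm with a two-finger parallel gripper is mounted at the origin on the work surface. World frame = base frame: x ahead of the robot, y to its left, z up, the work surface at z = 0. Lengths are in m, angles in rad, forces in N, time in s.
With the tool pointing down it reaches from about 0.225 to 0.875 m from the base axis. Payload 3.4 kg.
Tool frame: the origin (TCP) lies at the very end of the fingers, on their centre line; the grasp point (between the pads) lies behind it (manip.tcp_to_grasp is the z of the grasp point in the tool frame, in m); z points along the fingers, y is the direction in which the jaws open and shut (so a half turn about z gives the same grasp; the last joint's range is limited). The gripper opens to 85 mm and grips with 20 to 120 N. Pads are 22 mm wide; open, the fingers measure 114 mm over their backs; the gripper's body (76 mm by 85 mm) begins 54 mm behind the grasp point. The pads swing forward as they close: fully open they stand 13 mm farther back than shut.
Start: joints at [1.221, 0.276, 1.505, -0, 1.361, -0.121], TCP at [0.13, 0.56, 0.231] pointing down, gripper open.
Joint ranges: [-2.89, 2.89], [-0.75, 2.08], [0.22, 2.7], [-1.18, 4.32], [0.11, 2.71], [-2.7, 2.7]. Speed limits (rad/s): [2.57, 2.57, 3.14, 3.14, 3.14, 3.14].

INTERFACE

Orientations are given as a unit quaternion [w, x, y, z].
In Python, from rig import manip, eyes gives the robot as it stands.
- The arm moves only by the tool servo_tool, never from a script. Its argument "increments" is a list of rows, each an object with "slide": the shift along the tool's x, y, z in m, a list of three; "spin": the turn about the tool's z in degrees. A call has 1 to 8 rows; each row shifts and turns the commanded pose from where the row before left it, along the tool's axes as they then stand; what a row does not reach is not made up. A row lasts 1/10 s, in which the tool goes at most 50 mm and 8.59 degrees, less where a joint would pass 70% of its speed; a pose out of reach is approached as far as the arm can. A call is refused whole if a number of a shift passes 0.05 or a number of a turn 8.59, either way. A call with a gripper value outside its range is refused whole. "hand" is the opening, from 0 (shut) to 1 (fully open), set as the call begins (left out, the last holds). The fingers move at their own pace and stop on an object; "newtons" is the grip in N (left out, the last holds). Time passes only in rows, so rows that do not move let the fingers close. It gives the time, the measured TCP pose, the force and the opening at its end, in the units of the state.
- manip.get_state(): the state, without advancing time (a new reading comes with each control period).
- eyes.get_image(name): name is "side" or "top"; returns the picture (384x512x3 uint8, blue, green, red); there is no depth.
- eyes.calibration(name): a dict with "fx", "fy", "cx", "cy" (pixels), "k1" (the pictures are not rectified: a ray, as slopes to the right and down, at radius r is drawn at 1 + k1 r^2 times it, then the intrinsics apply), "rvec" (rotation vector, rad) and "tvec" (3), from world to camera coordinates, as OpenCV has them. Camera axes: x right, y down, z forward; pixel columns grow to the right and rows downward; lengths in m; the calibration is good to about 2 mm. A picture is of the moment at which its call begins. calibration takes no time and is no camera call.
- manip.sign_off(): hands the job in, once; it reports no verdict.
The state is a dict: "clock": time; "qpos": joint angles; "qd": joint speeds; "effort": joint torques, N m; "position": TCP position; "ee_rot": TCP orientation; "contact_force": force on the tool from outside, world axes, zero at the start; "moment": the same for the moment, N m; "width": finger opening in m.
Only numpy, scipy, OpenCV 4.12 (cv2) and the standard library are available. Lean on these libraries where they do the work, as an engineer would, in place of code of your own. Each camera call takes 0.05 s, during which the arm holds its last target.

## Working session

There is one attempt and no reset: what is moved stays moved. The work goes in short steps, Python scripts to look and compute and a tool call to move; the robot and the scene stay as the last step left them, time stands still between calls to the robot, and variables do not carry over. Pictures are saved under pics/ and viewed, and the job is handed in when it is done.

Besides the shell and the picture viewer there is one more tool, called after "Call:" as name([rows], argument=value, ...), one row to a line, values as JSON. servo_tool: Moves the arm, as the interface text tells. Its arguments: {"type":"object","properties":{"increments":{"type":"array","items":{"type":"object","properties":{"slide":{"type":"array","items":{"type":"number"}},"spin":{"type":"number"}}}},"hand":{"type":"number"},"newtons":{"type":"number"}},"required":["increments"]}

```bash
ls; mkdir -p pics; python3 - <<'E'
from rig import manip, eyes
import cv2
for n in("top","side"):
    cv2.imwrite(f"pics/{n}0.png",eyes.get_image(n)); print(eyes.calibration(n))
print(manip.get_state(), manip.tcp_to_grasp)
E
```

```text
pics
{'fx': 499.0981389895128, 'fy': 499.0981389895128, 'cx': 251.46950883741258, 'cy': 186.05306394102936, 'k1': -0.10083627672286624, 'rvec': array([ 2.16630307, -2.12324319,  0.14461827]), 'tvec': array([-0.04492051,  0.60075098,  1.51039843])}
{'fx': 381.75679183787804, 'fy': 381.75679183787804, 'cx': 261.1725551147261, 'cy': 185.04056076823625, 'k1': -0.11911711576653294, 'rvec': array([ 2.31312226, -0.57475032,  0.22818552]), 'tvec': array([-0.53032171,  0.25964714,  0.88579081])}
{'clock': 0.1, 'qpos': array([ 1.22099939e+00,  2.76536605e-01,  1.50603014e+00, -6.77843648e-06,
        1.36072664e+00, -1.21024506e-01]), 'qd': array([-0.0014809 , -0.00065179, -0.00205148, -0.00111179, -0.00037523,
       -0.00210973]), 'effort': array([ 2.39612244e-03, -4.17693794e+01, -2.46406639e+01, -2.13760181e-04,
        5.81693865e-03,  1.32226816e-05]), 'position': array([0.1302513 , 0.55954836, 0.23051406]), 'ee_rot': array([-1.95118593e-04,  1.14136192e-01,  9.93464749e-01, -8.27684259e-04]), 'contact_force': array([0.17582685, 0.36025588, 0.75931466]), 'moment': array([ 0.03381384, -0.00514012,  0.04248978]), 'width': 0.084991745461343} -0.0187
```

View pics/top0.png

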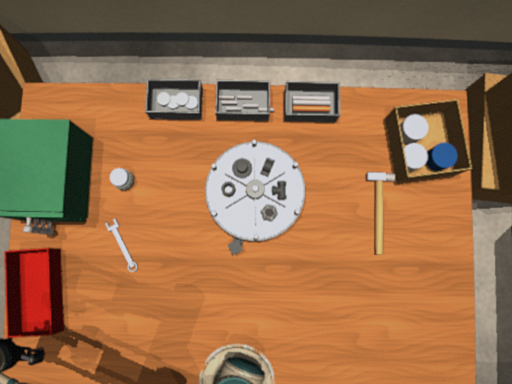

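View pics/side0.png

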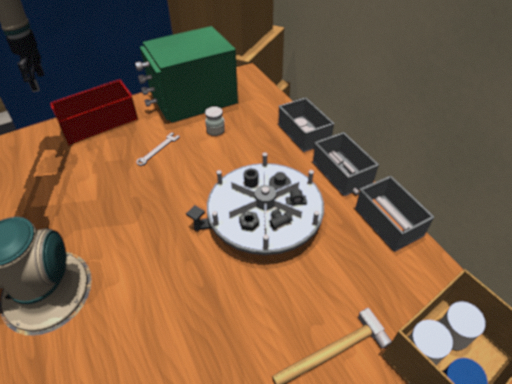

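The top view shows the disc centre near (255,189), the nose near (236,246), the tee near (280,189) to the right of the hub, the nut near (269,212), the bushing near (228,189), the flange near (242,168) and the block near (267,166). I'll take an enlarged crop and measure.

```bash
cat > h.py <<'E'
import numpy as np, cv2
from rig import manip, eyes
def ray(n,uv):
    c=eyes.calibration(n); x=(uv[0]-c['cx'])/c['fx']; y=(uv[1]-c['cy'])/c['fy']
    rd=np.hypot(x,y); r=rd
    for _ in range(30): r=rd/(1+c['k1']*r*r)
    s=r/rd if rd>0 else 1
    R=cv2.Rodrigues(c['rvec'])[0]
    return -R.T@c['tvec'], R.T@np.array([x*s,y*s,1])
def onz(n,uv,z):
    o,d=ray(n,uv); return (o+d*(z-o[2])/d[2])
def proj(n,P):
    c=eyes.calibration(n); R=cv2.Rodrigues(c['rvec'])[0]
    p=R@np.array(P)+c['tvec']; x,y=p[:2]/p[2]; f=1+c['k1']*(x*x+y*y)
    return np.array([c['fx']*x*f+c['cx'],c['fy']*y*f+c['cy']])
def tri(a,b):
    (o1,d1),(o2,d2)=ray(*a),ray(*b)
    d1/=np.linalg.norm(d1);d2/=np.linalg.norm(d2)
    s=np.linalg.lstsq(np.c_[d1,-d2],o2-o1,rcond=None)[0]
    p,q=o1+s[0]*d1,o2+s[1]*d2
    return (p+q)/2,np.linalg.norm(p-q)
def crop(img,x,y,w,h,s,fn):
    cv2.imwrite(fn,cv2.resize(img[y:y+h,x:x+w],None,fx=s,fy=s,interpolation=cv2.INTER_CUBIC))
E
python3 - <<'E'
from h import *
t=cv2.imread('pics/top0.png'); s=cv2.imread('pics/side0.png')
crop(t,195,130,120,130,4.6,'pics/topc0.png')
crop(s,180,140,150,125,4.8,'pics/sidec0.png')
# disc ellipse: pale mask
hsv=cv2.cvtColor(t,cv2.COLOR_BGR2HSV)
m=((hsv[...,1]<50)&(hsv[...,2]>110)).astype(np.uint8)
m[:, :195]=0;m[:,315:]=0;m[:130]=0;m[260:]=0
c=max(cv2.findContours(m,0,cv2.CHAIN_APPROX_NONE)[0],key=cv2.contourArea)
W=np.array([onz('top',p[0],.06)[:2] for p in cv2.convexHull(c)])
A=np.c_[2*W,np.ones(len(W))]; x=np.linalg.lstsq(A,(W**2).sum(1),rcond=None)[0]
print('disc ellipse',cv2.fitEllipse(cv2.convexHull(c)),'world',x[:2],np.sqrt(x[2]+x[0]**2+x[1]**2))
E
```

```text
disc ellipse ((254.75559997558594, 190.85610961914062), (99.45349884033203, 99.51921844482422), 3.4299004077911377) world [ 0.58649706 -0.04331343] 0.1535927731185399
```

View pics/topc0.png

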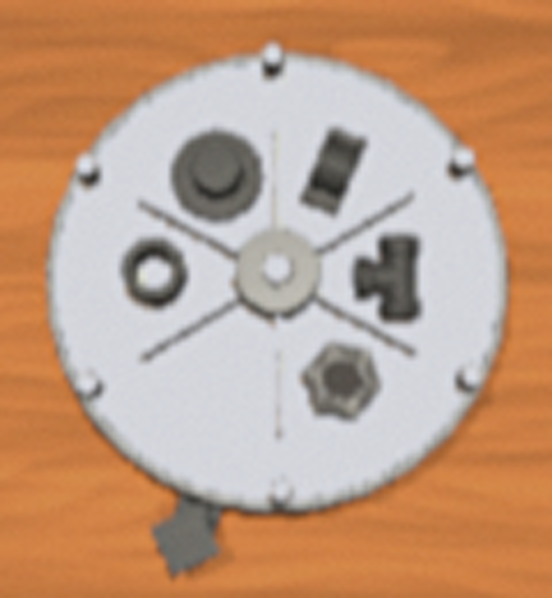

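View pics/sidec0.png

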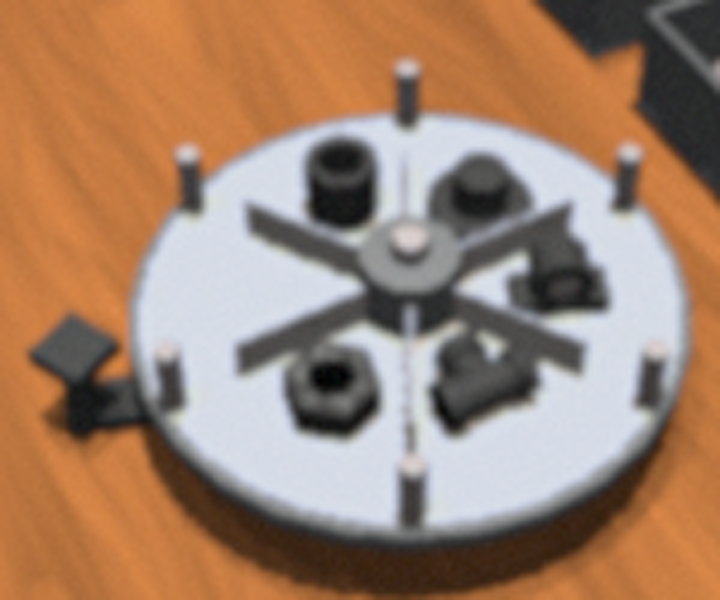

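The crops show the post tops, the tee at (400,279) in the top crop, and the nose's outer tip at (179,577). Next I'll triangulate the posts and find the angles.

```bash
python3 - <<'E'
from h import *
T=lambda u,v:('top',(u/4.6+195-.4,v/4.6+130-.4)); S=lambda u,v:('side',(u/4.8+180-.4,v/4.8+140-.4))
pairs={'far':((272,50),(628,152)),'L up':((88,165),(407,68)),'R up':((463,157),(655,352)),'L low':((92,382),(188,152)),'R low':((472,377),(413,463)),'near':((280,490),(167,352)),
'stud':((278,267),(410,240)),'tip':((179,577),(31,353)),'tipR?':((179,577),(72,383))}
P={}
for k,(a,b) in pairs.items():
    p,e=tri(T(*a),S(*b)); P[k]=p; print(k,p.round(4),'gap',e.round(4))
W=np.array([P[k][:2] for k in list(pairs)[:6]])
c=W.mean(0); print('post mean',c, [ (round(float(np.hypot(*(w-c))),4),round(float(np.degrees(np.arctan2(*(w-c)[::-1]))),1)) for w in W])
c=np.array([.5865,-.0433])
tip=onz('top',T(179,577)[1],.06)[:2]; pc=onz('top',T(187,539)[1],.06)[:2]
for n,p in (('tip',tip),('plate',pc),('tee',onz('top',T(400,279)[1],.078)[:2]),('nut',onz('top',T(342,381)[1],.082)[:2])):
    d=p-c; print(n,p,np.hypot(*d),np.degrees(np.arctan2(d[1],d[0])))
for z in (.06,): print('jar,wrench,hammer',onz('top',(121,178),.08),onz('top',(121,245),.01),onz('top',(378,178),.02))
E
```

```text
far [ 0.7311 -0.037   0.1058] gap 0.0017
L up [0.6525 0.0809 0.1089] gap 0.0008
R up [ 0.6638 -0.1639  0.1031] gap 0.001
L low [0.5107 0.0737 0.1111] gap 0.0008
R low [ 0.5199 -0.1707  0.1087] gap 0.0029
near [ 0.4449 -0.0484  0.1039] gap 0.002
stud [ 0.5874 -0.0442  0.112 ] gap 0.0007
tip [0.3889 0.0164 0.0655] gap 0.0031
tipR? [0.3979 0.0158 0.0328] gap 0.0214
post mean [ 0.58716961 -0.0442491 ] [(0.1441, 2.9), (0.1411, 62.4), (0.1421, -57.4), (0.1406, 123.0), (0.1432, -118.0), (0.1423, -178.3)]
tip [0.38736323 0.01696835] 0.2080570327525083 163.16166339667814
plate [0.41234278 0.01231136] 0.18282057129688042 162.29083289572358
tee [ 0.58539712 -0.1247353 ] 0.08144276357590305 -90.77591382743701
nut [ 0.51679015 -0.08740835] 0.08249247997484471 -147.67674560628134
jar,wrench,hammer [0.61326018 0.36759574 0.08      ] [0.41022772 0.37514034 0.01      ] [ 0.63851968 -0.43451538  0.02      ]
```

Both views agree:
- Axis: about (0.587, -0.044)
- Nose direction: about 163°
- Tee direction: about -91°

That means turning about 106° clockwise. I'll push the near post (at -178°) from its counter-clockwise side with the fingers shut, and turn the tool along with the rim.

Call:
servo_tool([
  {"slide": [-0.03, -0.037, 0]},
  {"slide": [-0.03, -0.037, 0]},
  {"slide": [-0.03, -0.037, 0]},
  {"slide": [-0.03, -0.037, 0]},
  {"slide": [-0.03, -0.037, 0]},
  {"slide": [-0.03, -0.037, 0]},
  {"slide": [-0.03, -0.037, 0]},
  {"slide": [-0.03, -0.037, 0]},
], hand=0)

```text
$.increments[0]: bad value
```

Call:
servo_tool([
  {"slide": [-0.03, -0.037, 0]},
  {"slide": [-0.03, -0.037, 0]},
  {"slide": [-0.03, -0.037, 0]},
  {"slide": [-0.03, -0.037, 0]},
  {"slide": [-0.03, -0.037, 0]},
  {"slide": [-0.03, -0.037, 0]},
  {"slide": [-0.03, -0.037, 0]},
])

```text
$.increments[0]: bad value
```

Call:
servo_tool([
  {"spin": 7.5},
  {"spin": 7.5},
  {"spin": 7.5},
  {"spin": 7.5},
  {"spin": 7.5},
  {"spin": 7.5},
  {"spin": 7.5},
  {"spin": 7.5},
])

```text
$.increments[0]: bad value
```

Each row apparently needs both fields.

Call:
servo_tool([
  {"slide": [-0.03, -0.037, 0], "spin": 0},
  {"slide": [-0.03, -0.037, 0], "spin": 0},
  {"slide": [-0.03, -0.037, 0], "spin": 0},
  {"slide": [-0.03, -0.037, 0], "spin": 0},
  {"slide": [-0.03, -0.037, 0], "spin": 0},
  {"slide": [-0.03, -0.037, 0], "spin": 0},
  {"slide": [-0.03, -0.037, 0], "spin": 0},
  {"slide": [-0.03, -0.037, 0], "spin": 0},
], hand=0)

```text
clock: 0.9
position: [0.2972, 0.2155, 0.2312]
ee_rot: [0.0, 0.114, 0.994, 0.0]
contact_force: [0.8, 0.8, 0.2]
width: -0.0002
```

Call:
servo_tool([
  {"slide": [-0.03, -0.037, 0], "spin": 0},
  {"slide": [-0.03, -0.037, 0], "spin": 0},
  {"slide": [-0.03, -0.037, 0], "spin": 0},
  {"slide": [-0.03, -0.037, 0], "spin": 0},
  {"slide": [-0.03, -0.037, 0], "spin": 0},
  {"slide": [-0.03, -0.037, 0], "spin": 0},
  {"slide": [-0.03, -0.037, 0], "spin": 0},
])

```text
clock: 1.6
position: [0.443, -0.0845, 0.2311]
ee_rot: [-0.0, 0.115, 0.993, 0.0]
contact_force: [0.6, 1.3, 0.8]
width: -0.0001
```

Call:
servo_tool([
  {"slide": [0, 0, 0], "spin": 7.6},
  {"slide": [0, 0, 0], "spin": 7.6},
  {"slide": [0, 0, 0], "spin": 7.6},
  {"slide": [0, 0, 0], "spin": 7.6},
  {"slide": [0, 0, 0], "spin": 7.6},
  {"slide": [0, 0, 0], "spin": 7.6},
  {"slide": [0, 0, 0], "spin": 7.6},
  {"slide": [0, 0, 0], "spin": 7.6},
])

```text
clock: 2.4
position: [0.4425, -0.0824, 0.2309]
ee_rot: [-0.001, 0.603, 0.797, -0.0]
contact_force: [0.5, -0.3, 0.1]
width: 0.0001
```

```bash
python3 - <<'E'
from h import *
for n,b in (("top",(195,130,120,130,4.6)),("side",(160,90,170,175,3.4))):
    crop(eyes.get_image(n),*b,f"pics/{n}1.png")
s=manip.get_state();print(s['position'],s['ee_rot'],s['clock'],s['qpos'])
R=np.array(s['position'])-[.587,-.044,0];print(np.hypot(*R[:2]),np.degrees(np.arctan2(R[1],R[0])))
E
```

```text
[ 0.44251141 -0.08246798  0.23096028] [-4.13691953e-04  6.01090474e-01  7.99180869e-01 -9.40067594e-05] 2.5 [-3.39102029e-01  8.66767604e-02  1.74936110e+00  7.22784115e-05
  1.30640040e+00 -6.20187340e-01]
0.14952170225601982 -165.091654317385
```

View pics/top1.png

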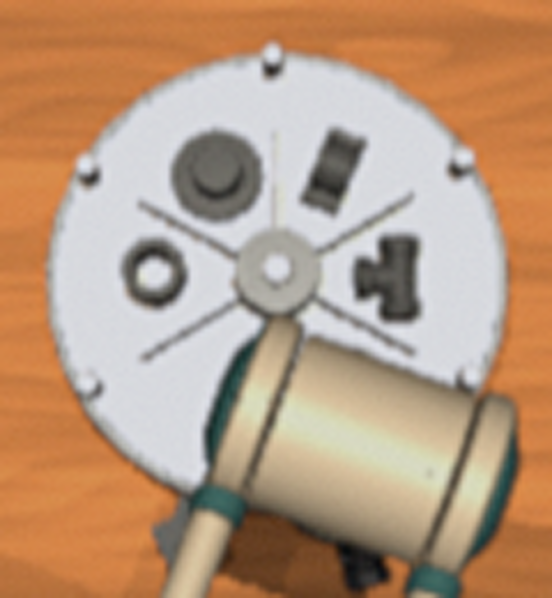

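View pics/side1.png

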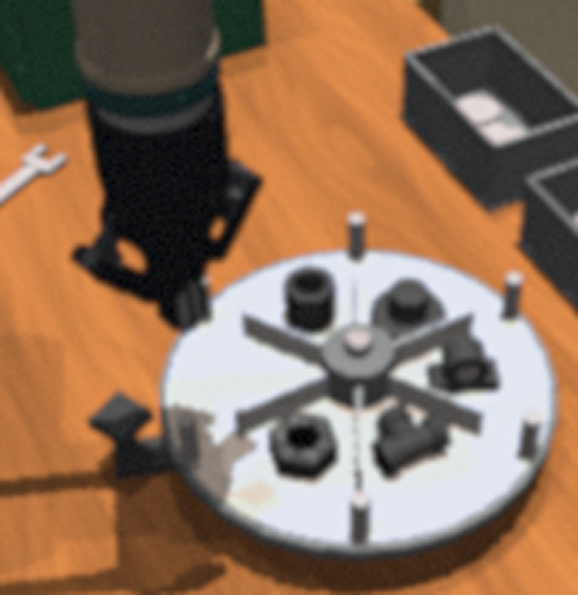

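The arm is still well clear of everything. The top view hides the near post. The side view shows the gripper's finger linkages standing out sideways at about (85,258) and (245,180) in the crop, so I'll check their height before lowering.

```bash
python3 - <<'E'
from h import *
s=manip.get_state();p=s['position'];yaw=np.radians(106.1)
y=np.array([np.sin(yaw),-np.cos(yaw),0]);x=np.array([np.cos(yaw),np.sin(yaw),0])
f=lambda P:((proj('side',P)-[160,90])*3.4).round(0)
print('tip',f(p))
from scipy.optimize import least_squares
for t in ((85,258),(98,240),(245,180),(225,245)):
    r=least_squares(lambda a:f(p+y*a[0]+np.array([0,0,a[1]]))-np.array(t)+0,[0.0,.05],diff_step=.3)
    M=np.array([[ (proj('side',p+y*.01)-proj('side',p))*3.4/.01],[(proj('side',p+[0,0,.01])-proj('side',p))*3.4/.01]]).reshape(2,2).T
    print(t,np.linalg.solve(M,np.array(t)-(proj('side',p)-[160,90])*3.4))
E
```

```text
tip [182. 326.]
(85, 258) [-0.06587865  0.10774656]
(98, 240) [-0.0543815  0.1156744]
(245, 180) [0.06132482 0.08710713]
(225, 245) [0.0399201  0.04418527]
```

The lowest linkage corner will be about 0.12 m up when the tip is at 0.08 m, which clears the parts and walls. I'll lower now with a small inward correction.

Call:
servo_tool([
  {"slide": [0, 0.002, 0.03], "spin": 1.0},
  {"slide": [0, 0.002, 0.03], "spin": 0},
  {"slide": [0, 0.002, 0.03], "spin": 0},
  {"slide": [0, 0, 0.03], "spin": 0},
  {"slide": [0, 0, 0.02], "spin": 0},
  {"slide": [0, 0, 0.011], "spin": 0},
])

```text
clock: 3.1
position: [0.4473, -0.0805, 0.0785]
ee_rot: [-0.002, 0.607, 0.795, -0.001]
contact_force: [-0.0, 0.2, 0.0]
width: 0.0003
```

Call:
servo_tool([
  {"slide": [0.005, 0.0001, 0], "spin": 2},
  {"slide": [0.005, 0.0001, 0], "spin": 2},
  {"slide": [0.005, 0.0001, 0], "spin": 2},
  {"slide": [0.005, 0.0001, 0], "spin": 2},
  {"slide": [0.005, 0.0001, 0], "spin": 2},
  {"slide": [0.005, 0.0001, 0], "spin": 2},
])

```text
clock: 3.7
position: [0.4444, -0.0519, 0.0806]
ee_rot: [0.001, 0.687, 0.726, -0.0]
contact_force: [0.7, -1.7, -2.2]
width: 0.0
```

```bash
cat > st.py <<'E'
from h import *
import sys
k=sys.argv[1]
for n,b in (("top",(195,130,120,130,4.6)),("side",(160,90,170,175,3.4))):
    crop(eyes.get_image(n),*b,f"pics/{n}{k}.png")
s=manip.get_state();q=s['ee_rot'];print(s['position'].round(4),s['contact_force'].round(2),s['clock'],s['qpos'].round(2))
R=np.array(s['position'])-[.587,-.044,0];print('R,ang',np.hypot(*R[:2]),np.degrees(np.arctan2(R[1],R[0])),'yaw',2*np.degrees(np.arctan2(q[2],q[1])))
E
python3 st.py 2
```

```text
[ 0.4442 -0.0511  0.0806] [-0.09  0.14 -0.15] 3.8 [-0.27  0.23  1.99  0.    0.91 -0.33]
R,ang 0.14296309856109238 -177.14257834310555 yaw 93.21902241819453
```

View pics/side2.png

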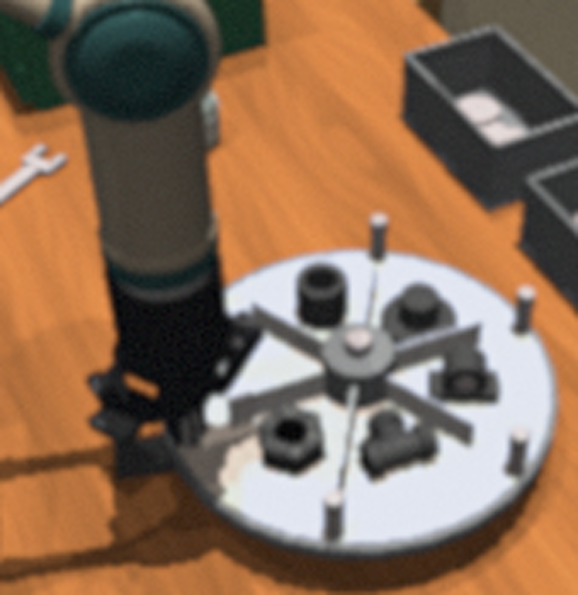

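The disc has turned about 6° and the post is riding on the finger face. Nothing else is near the gripper, so I'll keep pushing along the arc.

Call:
servo_tool([
  {"slide": [0.005, 0.0001, 0], "spin": 2},
  {"slide": [0.0075, 0.0002, 0], "spin": 3},
  {"slide": [0.0075, 0.0002, 0], "spin": 3},
  {"slide": [0.0075, 0.0002, 0], "spin": 3},
  {"slide": [0.0075, 0.0002, 0], "spin": 3},
  {"slide": [0.0075, 0.0002, 0], "spin": 3},
  {"slide": [0.0075, 0.0002, 0], "spin": 3},
  {"slide": [0.0075, 0.0002, 0], "spin": 3},
])

```text
clock: 4.6
position: [0.4529, 0.0046, 0.0807]
ee_rot: [0.001, 0.819, 0.574, 0.0]
contact_force: [-0.3, -2.6, -0.4]
width: 0.0002
```

Call:
servo_tool([
  {"slide": [0.0075, 0.0002, 0], "spin": 3},
  {"slide": [0.0075, 0.0002, 0], "spin": 3},
  {"slide": [0.0075, 0.0002, 0], "spin": 3},
  {"slide": [0.0075, 0.0002, 0], "spin": 3},
  {"slide": [0.0075, 0.0002, 0], "spin": 3},
  {"slide": [0.0075, 0.0002, 0], "spin": 3},
  {"slide": [0.0075, 0.0002, 0], "spin": 3},
  {"slide": [0.0075, 0.0002, 0], "spin": 3},
])

```text
clock: 5.4
position: [0.4844, 0.055, 0.0807]
ee_rot: [0.001, 0.92, 0.392, -0.0]
contact_force: [-0.3, -3.1, 1.6]
width: -0.0
```

```bash
python3 st.py 3
```

```text
[0.4851 0.0559 0.0807] [0.38 0.4  0.24] 5.5 [-0.03  0.28  1.91  0.    0.94  0.74]
R,ang 0.14271400840078194 135.57720211333387 yaw 46.21538514839186
```

View pics/side3.png

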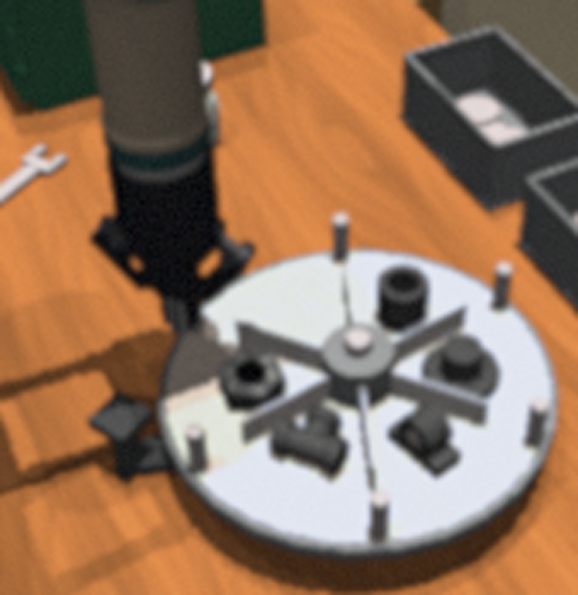

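View pics/top3.png

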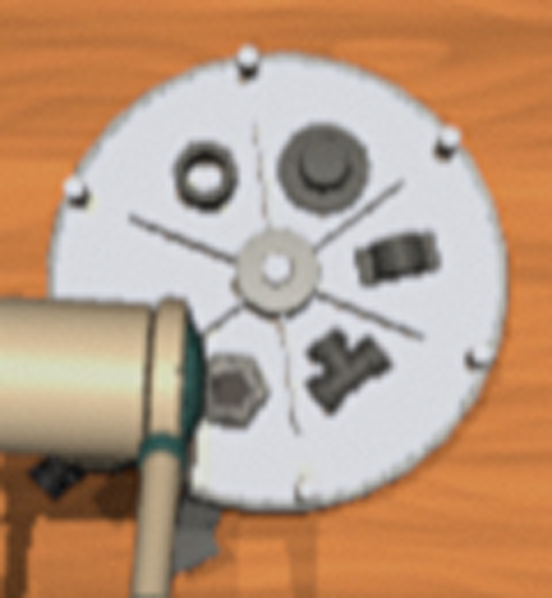

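The tee is now at about (344,370) in the top crop, moving along with its compartment, and all five parts are in place. About 52° remains, so I'll push about 45° and measure again.

Call:
servo_tool([
  {"slide": [0.005, 0.0001, 0], "spin": 2},
  {"slide": [0.0075, 0.0002, 0], "spin": 3},
  {"slide": [0.0075, 0.0002, 0], "spin": 3},
  {"slide": [0.0075, 0.0002, 0], "spin": 3},
  {"slide": [0.0075, 0.0002, 0], "spin": 3},
  {"slide": [0.0075, 0.0002, 0], "spin": 3},
  {"slide": [0.0075, 0.0002, 0], "spin": 3},
  {"slide": [0.0075, 0.0002, 0], "spin": 3},
])

```text
clock: 6.3
position: [0.5298, 0.0879, 0.0803]
ee_rot: [-0.0, 0.98, 0.2, -0.001]
contact_force: [-2.3, -1.7, 1.7]
width: -0.0002
```

Call:
servo_tool([
  {"slide": [0.0075, 0.0002, 0], "spin": 3},
  {"slide": [0.0075, 0.0002, 0], "spin": 3},
  {"slide": [0.0075, 0.0002, 0], "spin": 3},
  {"slide": [0.0075, 0.0002, 0], "spin": 3},
  {"slide": [0.0075, 0.0002, 0], "spin": 3},
  {"slide": [0.0075, 0.0002, 0], "spin": 3},
  {"slide": [0.005, 0.0001, 0], "spin": 2},
  {"slide": [0.0025, 0, 0], "spin": 1},
])

```text
clock: 7.1
position: [0.5816, 0.0995, 0.0803]
ee_rot: [-0.0, 1.0, 0.019, -0.001]
contact_force: [-2.3, 0.3, 1.2]
width: -0.0002
```

```bash
python3 st.py 4
```

```text
[0.5821 0.0994 0.0803] [-0.07  0.58 -0.8 ] 7.2 [0.05 0.42 1.69 0.   1.03 1.58]
R,ang 0.14348900994342564 91.95300848462394 yaw 2.165374300646806
```

View pics/side4.png

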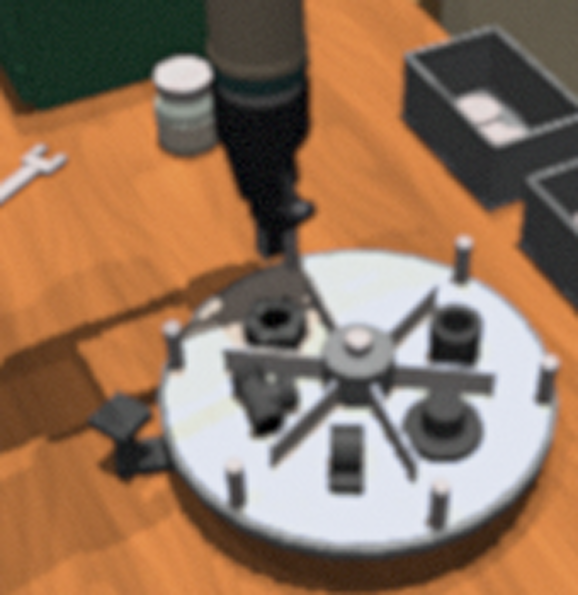

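View pics/top4.png

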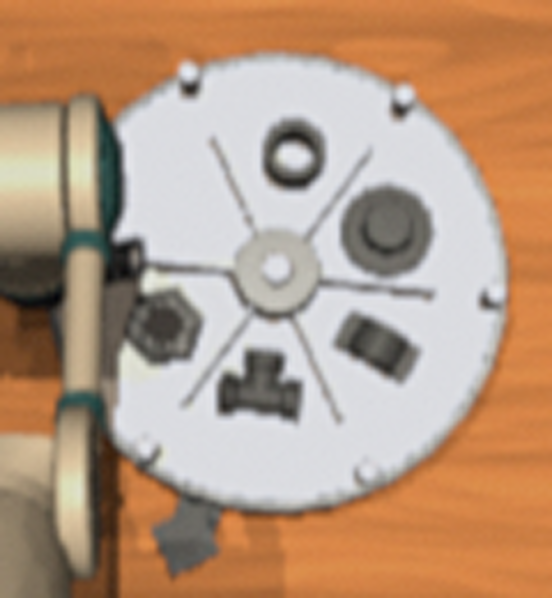

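The tee is nearly at the front, with run and branch crossing at about (261,391) in the top crop. The nose tip is at (179,577). I'll measure what remains.

```bash
python3 - <<'E'
from h import *
T=lambda u,v:(u/4.6+195-.4,v/4.6+130-.4)
for c in ((.587,-.044),(.5865,-.0433)):
  for n,uv,z in (('tip',(179,577),.06),('plate',(187,539),.06),('tee',(261,391),.08),('teeL',(229,392),.074),('teeR',(291,397),.074)):
    p=onz('top',T(*uv),z)[:2]-c; print(n,np.hypot(*p).round(4),np.degrees(np.arctan2(p[1],p[0])).round(1)%360)
E
```

```text
tip 0.2087 163.0
plate 0.1835 162.1
tee 0.0782 173.1
teeL 0.084 158.7
teeR 0.0814 187.3
tip 0.2081 163.2
plate 0.1828 162.3
tee 0.0776 173.5
teeL 0.0832 159.0
teeR 0.081 187.8
```

About 10° remains. I'll finish slowly, hold, then back away from the post and rise.

Call:
servo_tool([
  {"slide": [0.0037, 0.0001, 0], "spin": 1.5},
  {"slide": [0.005, 0.0001, 0], "spin": 2},
  {"slide": [0.005, 0.0001, 0], "spin": 2},
  {"slide": [0.005, 0.0001, 0], "spin": 2},
  {"slide": [0.0037, 0, 0], "spin": 1.5},
  {"slide": [0.0025, 0, 0], "spin": 1},
  {"slide": [0, 0, 0], "spin": 0},
  {"slide": [0, 0, 0], "spin": 0},
])

```text
clock: 8.0
position: [0.6072, 0.0981, 0.0804]
ee_rot: [-0.0, 0.998, -0.069, 0.001]
contact_force: [-0.1, 0.0, 0.8]
width: -0.0003
```

Call:
servo_tool([
  {"slide": [-0.005, -0.001, 0], "spin": 0},
  {"slide": [-0.01, -0.002, 0], "spin": 0},
  {"slide": [0, 0, -0.03], "spin": 0},
  {"slide": [0, 0, -0.04], "spin": 0},
  {"slide": [0, 0, -0.04], "spin": 0},
  {"slide": [0, -0.04, -0.04], "spin": 0},
  {"slide": [0, -0.04, 0], "spin": 0},
  {"slide": [0, -0.04, 0], "spin": 0},
])

```text
clock: 8.8
position: [0.6082, 0.2187, 0.228]
ee_rot: [-0.001, 0.998, -0.069, 0.002]
contact_force: [0.4, 0.5, 0.2]
width: -0.0
```

```bash
python3 st.py 5
```

```text
[0.6075 0.2225 0.2258] [-1.01 -1.77 -0.41] 8.9 [0.24 0.39 1.35 0.   1.4  1.95]
R,ang 0.26731123878439494 85.6054265180676 yaw -7.63653120573771
```

View pics/side5.png

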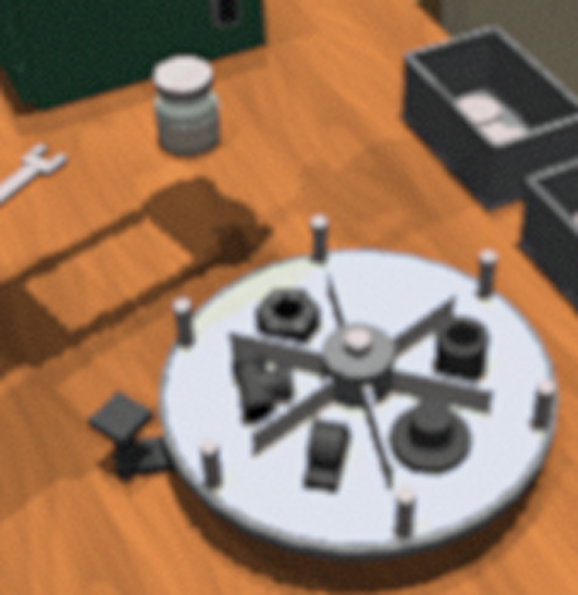

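View pics/top5.png

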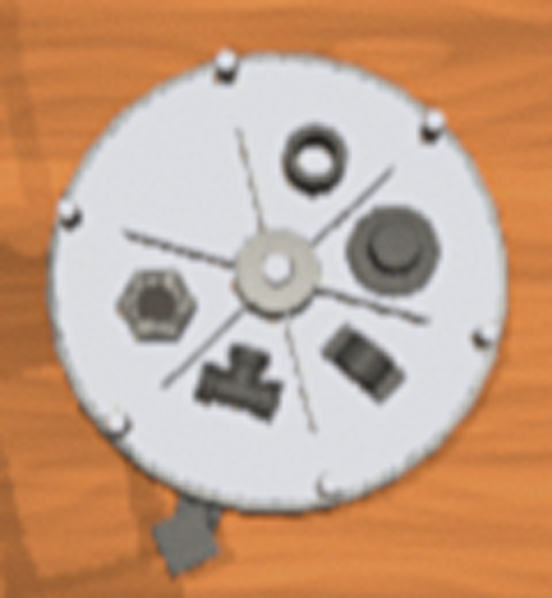

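The arm is clear and all five parts lie on the disc. The tee's crossing is at about (241,387) in the top crop. As a check, I'll measure it from a dark mask and from ray casting in both views.

```bash
python3 - <<'E'
from h import *
T=lambda u,v:(u/4.6+195-.4,v/4.6+130-.4)
c=np.array([.587,-.044])
def rep(n,p): p=p[:2]-c; a=np.degrees(np.arctan2(p[1],p[0])); r=np.hypot(*p); print(n,r.round(4),a.round(1)%360,'off-line mm',(1000*r*np.sin(np.radians(a-163))).round(1))
rep('tip',onz('top',T(179,577),.06)); rep('tee',onz('top',T(241,387),.08))
t=cv2.imread('pics/top5.png'); g=cv2.cvtColor(t,6); m=np.zeros_like(g); m[335:430,190:290]=(g[335:430,190:290]<120)*255
m=cv2.morphologyEx(m,cv2.MORPH_OPEN,np.ones((9,9)))
k=max(cv2.findContours(m,0,1)[0],key=cv2.contourArea); M=cv2.moments(k); u=(M['m10']/M['m00'],M['m01']/M['m00']); print(u,cv2.minAreaRect(k)); rep('tee centroid',onz('top',T(*u),.078))
p,e=tri(('top',T(241,387)),('side',(263/3.4+160-.4,384/3.4+90-.4))); print(p,e); rep('tri',p)
s=manip.get_state(); print(s['contact_force'],s['qd'].round(3))
a=eyes.get_image('top'); b=cv2.imread('pics/top0.png')
crop(a,195,130,120,130,4.6,'pics/top6.png')
print('late diff',np.abs(cv2.imread('pics/top6.png').astype(int)-t).max(), 'wrench/hammer/jar diff',[np.abs(a[y0:y1,x0:x1].astype(int)-b[y0:y1,x0:x1]).mean().round(1) for x0,x1,y0,y1 in((105,140,215,275),(360,400,165,260),(105,137,165,195))])
E
```

```text
tip 0.2087 163.0 off-line mm 0.1
tee 0.0786 163.3 off-line mm 0.4
(240.45611765833092, 383.62249688607835) ((241.5215606689453, 379.1094055175781), (80.57647705078125, 63.22461700439453), 15.422160148620605)
tee centroid 0.0765 162.5 off-line mm -0.7
[ 0.51459076 -0.02220657  0.07839765] 0.005706131075423512
tri 0.0756 163.2 off-line mm 0.3
[-1.00636232 -1.77108813 -0.41407713] [-0.049 -0.013  0.043 -0.078  0.018 -0.036]
late diff 30 wrench/hammer/jar diff [np.float64(38.5), np.float64(5.7), np.float64(21.4)]
```

The tee is within 1 mm of the nose line by three measures. The large wrench and jar image differences probably come from the arm covering them, so I'll take a settle move and one full look before handing in.

Call:
servo_tool([
  {"slide": [0, 0, -0.01], "spin": 0},
  {"slide": [0, 0, 0], "spin": 0},
  {"slide": [0, 0, 0], "spin": 0},
  {"slide": [0, 0, 0], "spin": 0},
  {"slide": [0, 0, 0], "spin": 0},
])

```text
clock: 9.45
position: [0.6081, 0.2168, 0.2356]
ee_rot: [0.0, 0.998, -0.069, -0.0]
contact_force: [-0.4, 0.4, -0.0]
width: -0.0001
```

```bash
python3 - <<'E'
from h import *
cv2.imwrite('pics/side7.png',eyes.get_image('side'));s=manip.get_state();print(s['qd'].round(3),s['contact_force'].round(2),s['clock'])
E
```

```text
[ 0.005  0.003 -0.003  0.001  0.    -0.001] [0.08 0.49 0.69] 9.5
```

View pics/side7.png

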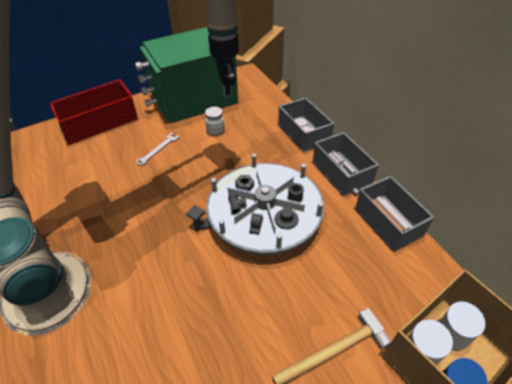

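The jar at (215,121), the wrench at (158,149) and the hammer at (335,350) are where they started. The arm is still and touching nothing.

```bash
python3 -c "
from rig import manip
print(manip.sign_off())"
```

```text
the job is handed in; nothing more can be done
None
```

The pipe tee now faces front, and I handed the job in at about 9.5 s of the 45 s allowed. With the fingers shut, I pushed one rim post clockwise along the rim for about 106°, finishing slowly, then backed off and lifted clear.

- **Tee position:** it is within about 1 mm of the line from the axis to the nose, 76–79 mm from the axis. Three measurements (top-view crossing, mask centroid, two-view triangulation) agree, though the triangulation rays missed each other by 5.7 mm.
- **Carousel and parts:** all five parts lie in their compartments. The arm was still and clear of everything. I saw no sign of the disc still turning, but I did not measure its speed separately.
- **Bench items:** the jar, wrench and hammer look unmoved in the final side view. A top-view image comparison showed large differences around the wrench and jar. I put that down to the arm and its shadow, and did not measure it further.
- **Move call:** the first set of move calls was refused because of missing fields, and nothing moved.

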